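# Turn the condiment carousel to bring the sesame shaker to the front

### The job

The flatbreads are ready for sesame: with the fingertips, push the condiment carousel gently round by its rim (in one or more pushes, either way) until the domed sesame shaker faces front, centred on the side of the stand with the drip ledge, then take the hand away. Push only the rim: do not push, take hold of or lift the shaker or the other pots, do not whirl the carousel round, and leave the spoon, bowls and scraper where they are.

Things in the scene. Friction and masses are not known exactly. Their poses are not given: they have to be found in the camera images.
- stand: fixed black foot of the condiment carousel. Origin on the turning axis, at counter height. Its own -x axis points to its front, where a flat black drip ledge (160 mm wide, at most 10 mm high) reaches from under the carousel to 189 mm from the axis; a spoon rests on it. However the stand is turned, the ledge side is the front
- front_spot (a point): point fixed to the stand: 86 mm from the turning axis straight towards the front (ledge side), 70 mm above the counter. The pot that faces front has its centre here
- carousel: white turning part, with five equal round wells about one vertical axis, like a flower from above. Origin on the axis at counter height. Well centres 86 mm from the axis, 72 degrees apart, the first (the shaker's) on its own -x axis. Each well is an upright cup 84 mm across, wall 3 mm, its outside from 20 to 80 mm above the counter, floor at 25 mm. The rim is these outer walls, at most 128 mm from the axis
- rim_notch (a point): one of the five like notches of the rim, midway between two wells, 36 degrees counterclockwise (from above) from the shaker's (the others every 72 degrees). Point 108 mm from the axis, 70 mm above the counter. The notch is open outwards and upwards and a fingertip in it pushes the side of a lobe. Clear width 17 mm at 70 mm from the axis (narrowest), 39 mm at 98 mm, 67 mm at 108 mm
- hub (a point): steel cap in the middle of the carousel, on the turning axis, 82 mm above the counter. The carousel turns either way without stops or clicks, resists with about 0.1 N m (1 N at the rim), does not coast when pushed slowly and stays where it is left. Its highest thing is the shaker's top, 117 mm above the counter; the other pots reach at most 108 mm
- shaker_mid (a point): the sesame shaker: stainless cylinder 72 mm across, 92 mm high, domed top with small holes; the tallest thing on the carousel. This point is on its axis, 45 mm above its underside (70 mm above the counter when it stands in its well); z is up its axis. It stands loose in its well with about 3 mm play all round
- pot_knob_a_mid (a point): stainless pot 75 mm across with a flat lid and a round knob, 80 mm high in all. This point is on its axis, 45 mm above its underside (70 mm above the counter when it stands in its well); z is up its axis. It stands loose in its well with about 3 mm play all round
- pot_knob_b_mid (a point): a second stainless pot with a lid and round knob, same as the other. This point is on its axis, 45 mm above its underside (70 mm above the counter when it stands in its well); z is up its axis. It stands loose in its well with about 3 mm play all round
- pot_spoon_mid (a point): stainless pot 75 mm across, flat lid with a short slanting spoon handle through it, 83 mm high in all. This point is on its axis, 45 mm above its underside (70 mm above the counter when it stands in its well); z is up its axis. It stands loose in its well with about 3 mm play all round
- pot_flat_mid (a point): stainless pot 75 mm across, flat lid with a low bar and a small tab at the edge, 67 mm high in all. This point is on its axis, 45 mm above its underside (70 mm above the counter when it stands in its well); z is up its axis. It stands loose in its well with about 3 mm play all round
- spoon: steel spoon 133 mm long lying on the drip ledge, under 20 mm above the counter. Origin under its middle, x along it
- tub_mid (a point): white plastic tub, 130 mm across and 85 mm high, to the left. This point is on its axis, 40 mm up
- mixing_bowl_mid (a point): steel mixing bowl, 170 mm across and 65 mm high, far left. This point is on its axis, 30 mm up
- scraper: dough scraper lying flat to the right, 123 x 150 mm, 22 mm high at its wooden handle. Origin at counter height under its middle, handle along its y on the -x side
Not all that is in view belongs to the job. Leave any brown look-alike of the part that bears pot_spoon_mid alone. What is shaped like the part that bears pot_knob_a_mid but turquoise is not meant.

How it is judged (in metres and radians):
On the way:
1. the fingers push the carousel's rim (contact force between the fingers and carousel above 0.3 N), for 0.04 s.
At the end, for the whole second after the job is handed in: The shaker's centre is within 18 mm (about 12 degrees) of the front spot, the carousel is at rest, all five pots stand upright in their wells, and the spoon, tub, bowl and scraper lie within 30 mm of where they were (horizontal distance between shaker_mid and front_spot below 0.018 m and angular speed of carousel below 0.05 rad/s and angle between each of shaker_mid, pot_knob_a_mid, pot_knob_b_mid, pot_spoon_mid, pot_flat_mid's own z axis and vertical below 0.12 rad and height (world z) of each of shaker_mid, pot_knob_a_mid, pot_knob_b_mid, pot_spoon_mid, pot_flat_mid below 0.078 m and horizontal distance between each of shaker_mid, pot_knob_a_mid, pot_knob_b_mid, pot_spoon_mid, pot_flat_mid and carousel below 0.095 m and distance of each of spoon, tub_mid, mixing_bowl_mid, scraper from where it was at the start of the episode below 0.03 m); the robot touches nothing.
It fails at once if a pot or the shaker is touched by the hand with more than 2 N (contact force between any of the fingers, the arm and shaker above 2 N or contact force between any of the fingers, the arm and pot_knob_a above 2 N or contact force between any of the fingers, the arm and pot_knob_b above 2 N or contact force between any of the fingers, the arm and pot_spoon above 2 N or contact force between any of the fingers, the arm and pot_flat above 2 N).
It fails at once if a pot or the shaker is lifted or tipped in its well (height (world z) of any of shaker_mid, pot_knob_a_mid, pot_knob_b_mid, pot_spoon_mid, pot_flat_mid above 0.082 m or angle between any of shaker_mid, pot_knob_a_mid, pot_knob_b_mid, pot_spoon_mid, pot_flat_mid's own z axis and vertical above 0.2 rad).
It fails at once if the rim is squeezed or shoved hard instead of pushed gently (contact force between the fingers and carousel above 30 N).
It fails at once if the carousel is whirled round (faster than half a turn a second) (angular speed of carousel above 3.2 rad/s).
It fails at once if the spoon, tub, mixing bowl or scraper is pushed away (distance of any of spoon, tub_mid, mixing_bowl_mid, scraper from where it was at the start of the episode above 0.03 m).
It also fails if it takes over 64 s, if anything falls off the work surface, if the arm or the gripper's body presses on something with over 40 N, if the wrist force passes 120 N, or if a joint passes its speed limit or range.

### The arm

A 6-joint arm with a two-finger parallel gripper is mounted at the origin on the work surface. World frame = base frame: x ahead of the robot, y to its left, z up, the work surface at z = 0. Lengths are in m, angles in degrees, forces in N, time in s.
With the tool pointing down it reaches from about 0.4 to 0.825 m from the base axis. Payload 7 kg.
Tool frame: the origin (TCP) lies midway between the tips of the shut fingers; the grasp point (between the pads) lies 19 mm behind it; z points along the fingers, x is the direction in which the jaws open and shut, and the axes are right-handed (so a half turn about z gives the same grasp; the last joint's range is limited). The gripper opens to 88 mm and grips with 3 to 60 N. Pads are 19 mm wide; open, the fingers measure 130 mm over their backs; the gripper's body (78 mm by 193 mm) begins 47 mm behind the grasp point.
Start: joints at [86.236, 20.546, 0.682, 0, -70.136, -16.507], TCP at [0.234, 0.633, 0.227] pointing down, gripper open.
Joint ranges: [-176.03, 176.03], [-82.01, 121.73], [-58.28, 71.71], [-173.87, 95.51], [-174.79, -0.11], [-173.66, 173.66]. Speed limits (degrees/s): [136.94, 136.94, 172.46, 180, 180, 180].

### API

Orientations are given as [roll, pitch, yaw] about the fixed x, y, z axes, in that order (R = Rz(yaw) Ry(pitch) Rx(roll)).
In Python, from plant import * gives the robot as it stands. The module is installed in compiled form; this text tells all that it offers.
- The arm moves only by the shell command python3 -m pendant 'ROWS' [OPENING]. ROWS is JSON, a list that holds one entry, the list of rows, each a list of 6 numbers: the shift along the world's x, y, z in mm, then the turn, a rotation vector about the world's x, y, z in degrees. A call has 1 to 10 rows; each row is the pose to reach, as a shift and turn from the pose commanded when the call began; what a row does not reach only later rows make up. A row lasts 1/8 s, in which the tool goes at most 62.5 mm and 10.7 degrees, less where a joint would pass 70% of its speed; a pose out of reach is approached as far as the arm can. A call with a gripper value outside its range is refused whole. OPENING is the closure, from -1 (fully open) to 1 (shut), set as the call begins (- or left out, the last holds). The fingers move at their own pace and stop on an object; the grip force is fixed at half the most. Time passes only in rows, so rows that repeat a pose let the fingers close. It gives the time, the measured TCP pose, the force and the opening at its end, in the units of the state.
- get_obs(): the state, without advancing time (a new reading comes with each control period).
- snapshot(name): name is "side" or "top" or "wrist"; returns a dict with "pixels" (384x512x3 uint8, red, green, blue), "depth" (384x512 float32, m along the optical axis (not along the pixel's ray), 0 where there is no reading), "fx", "fy", "cx", "cy" (pixels), "pose" (4x4, takes a point from camera to world coordinates); the wrist camera has in their place "tool_from_camera" (4x4, takes a point from camera to tool coordinates, whose origin is the TCP and whose axes are the tool frame's). Camera axes: x right, y down, z forward; pixel columns grow to the right and rows downward; lengths in m; the calibration is good to about 2 mm. A picture is of the moment at which its call begins: read the wrist's pose just before it.
- close_job(): hands the job in, once; it reports no verdict.
The state is a dict: "clock": time; "joint_pos": joint angles; "qvel": joint speeds; "tau": joint torques, N m; "tool_pos": TCP position; "orientation": TCP orientation; "force": force on the tool from outside, world axes, zero at the start; "moment": the same for the moment, N m; "opening": finger opening in m.
Only numpy, scipy, OpenCV 4.12 (cv2) and the standard library are available. Lean on these libraries where they do the work, as an engineer would, in place of code of your own. Each camera call takes 0.05 s, during which the arm holds its last target. There are 200 camera calls.

## Working session

There is one attempt and no reset: what is moved stays moved. The work goes in short steps, Python scripts to look and compute and a shell command to move; the robot and the scene stay as the last step left them, time stands still between calls to the robot, and variables do not carry over. Pictures are saved under pics/ and viewed, about 8 in all and at most 12, crops included, and the job is handed in when it is done.

```bash
mkdir -p pics
cat > h.py <<'E'
from plant import *
import numpy as np, cv2
def snap(n,f):
    s=snapshot(n); cv2.imwrite(f'pics/{f}.png',s['pixels'][:,:,::-1]); np.savez(f'pics/{f}.npz',**s); return s
def cloud(s):
    d=s['depth']; v,u=np.indices(d.shape)
    p=np.stack([(u-s['cx'])/s['fx']*d,(v-s['cy'])/s['fy']*d,d,np.ones_like(d)],-1)
    w=(p@np.array(s['pose']).T)[...,:3]; w[d==0]=np.nan; return w
E
python3 - <<'E'
from h import *
a=snap('top','top0');b=snap('side','side0')
im=np.vstack([cv2.resize(a['pixels'],(800,600))])
cv2.imwrite('pics/top0b.png',im[:,:,::-1])
o=get_obs();print(o['clock'],o['tool_pos'],o['orientation'],o['opening'])
print(a['pose'],b['pose'])
E
```

```text
0.1 [0.2337486  0.63277585 0.22570784] [-1.79991988e+02 -8.53181894e-02 -1.10278086e+02] 0.08774338168644928
[[-0.01039678 -0.98981038  0.14201166  0.36555269]
 [-0.99991697  0.00920977 -0.00901332  0.0433666 ]
 [ 0.00761358 -0.14209358 -0.98982395  1.48898084]
 [ 0.          0.          0.          1.        ]] [[ 0.93017304 -0.201422    0.30693205  0.2629684 ]
 [-0.36670629 -0.47001905  0.8028752  -0.7811186 ]
 [-0.01745282 -0.85936679 -0.51106176  0.6002335 ]
 [ 0.          0.          0.          1.        ]]
```

View pics/top0b.png

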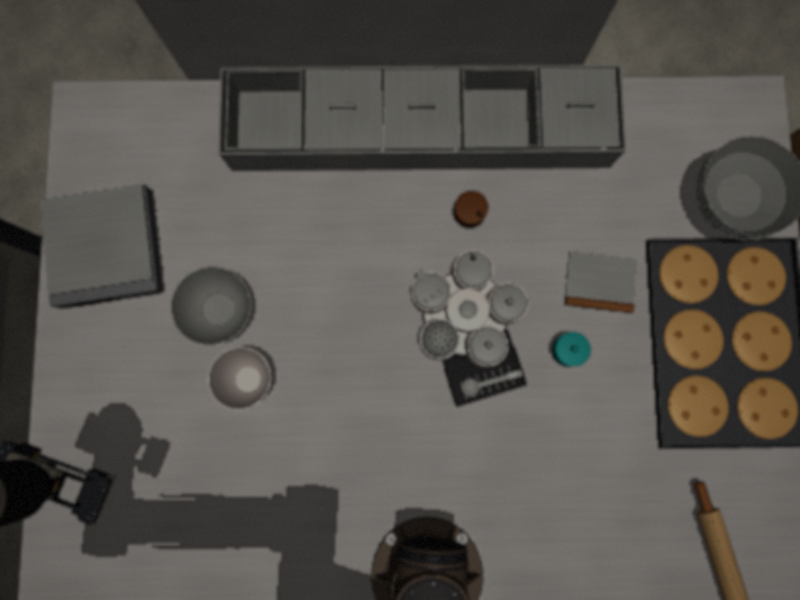

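View pics/side0.png

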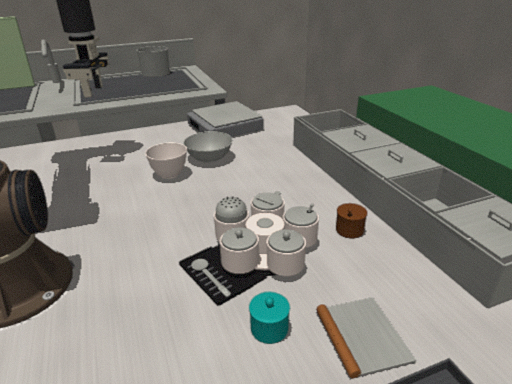

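The top view (800 px scale) shows the carousel hub at (468,309) and the ledge with its spoon at (485,372). The domed, perforated shaker is at (438,338) and the plain knob pot at (487,346). The turquoise pot (572,349) and the brown one (471,208) are decoys off the carousel. Next I'll measure and confirm in a crop.

Run:
```python
from h import *
s=dict(np.load('pics/top0.npz')); w=cloud(s); im=s['pixels']
sc=512/800
def at(u,v,r=2):
    u,v=int(u*sc),int(v*sc); return np.nanmedian(w[v-r:v+r+1,u-r:u+r+1].reshape(-1,3),0).round(4)
for n,p in dict(hub=(468,309),shaker=(438,338),k1=(487,346),k2=(508,302),sp=(473,268),flat=(430,291),spoon=(490,383),tub=(246,378),scr=(600,280),teal=(572,349),brown=(471,208)).items(): print(n,at(*p))
# dark ledge
roi=np.zeros(im.shape[:2],bool); roi[200:265,275:345]=1
dark=(im.max(2)<50)&roi&(w[...,2]<0.03)
pts=w[dark]; r=cv2.minAreaRect((pts[:,:2]*1000).astype(np.float32)); print('ledge',r,cv2.boxPoints(r).round(0).tolist(),dark.sum(),np.nanmedian(pts[:,2]))
# blobs above 0.085
c=at(468,309)
d=np.hypot(w[...,0]-c[0],w[...,1]-c[1])
m=(w[...,2]>0.086)&(d<0.14)
n,l,st,ce=cv2.connectedComponentsWithStats(m.astype(np.uint8))
for i in range(1,n):
    if st[i,4]>20: 
        q=w[l==i]; e,_=cv2.minEnclosingCircle((q[:,:2]*1000).astype(np.float32)); print(st[i,4],e,_,q[:,2].max().round(3),(ce[i]/sc).round())
crop=cv2.resize(im[150:270,245:355],None,fx=5,fy=5,interpolation=cv2.INTER_CUBIC)
cv2.imwrite('pics/crop0.png',cv2.convertScaleAbs(crop[:,:,::-1],alpha=1.5))
```

```text
hub [ 0.5473 -0.0919  0.0809]
shaker [ 0.4827 -0.0274  0.1168]
k1 [ 0.4674 -0.1274  0.095 ]
k2 [ 0.5572 -0.1746  0.0982]
sp [ 0.6329 -0.1034  0.086 ]
flat [ 0.5839 -0.0142  0.0862]
spoon [ 0.3928 -0.1427  0.0073]
tub [0.412  0.3847 0.0042]
scr [ 0.617  -0.3937  0.008 ]
teal [ 0.4605 -0.3099  0.071 ]
brown [ 0.769  -0.1056  0.0623]
ledge ((427.3480224609375, -127.94712829589844), (123.8140869140625, 159.1284637451172), 16.705623626708984) [[345.0, -70.0], [391.0, -222.0], [510.0, -186.0], [464.0, -34.0]] 816 0.004479426128578323
182 (629.268310546875, -106.1313247680664) 35.82938003540039 0.112 [473. 268.]
175 (587.4354248046875, -12.629433631896973) 38.58976745605469 0.096 [431. 290.]
173 (559.1314086914062, -176.89559936523438) 36.32773971557617 0.104 [508. 300.]
413 (484.4707946777344, -32.285972595214844) 36.86130142211914 0.123 [440. 338.]
183 (468.04736328125, -132.49984741210938) 36.34056091308594 0.109 [489. 346.]
```

View pics/crop0.png

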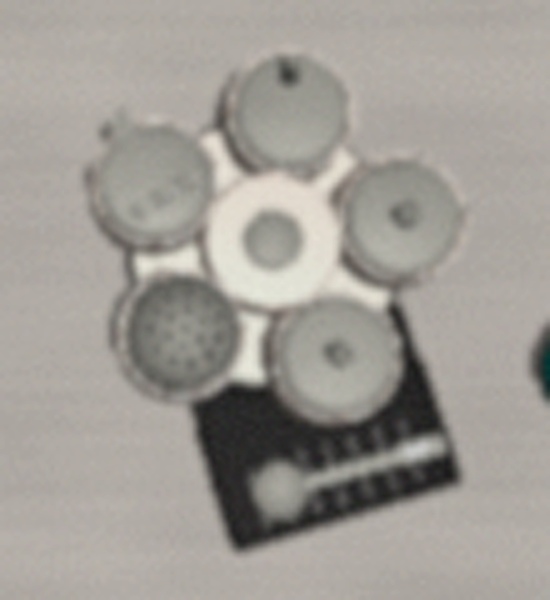

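The crop confirms it: the perforated dome at (183,335) is the shaker. The pot centres put the axis at (546,-92) mm. The shaker is at about 135.5° and the front at about 196.8°, so it needs about +61.5° CCW. I'll push from the notch at about 315°, between the knob and spoon pots. The fingers stay shut with the jaw axis radial, TCP 114 mm from the axis.

```bash
python3 -m pendant '[[[22,-45,0,0,0,-7],[44,-90,0,0,0,-14],[66,-135,0,0,0,-21],[90,-184,0,0,0,-29],[115,-235,0,0,0,-37],[140,-287,0,0,0,-45],[165,-338,0,0,0,-52],[188,-385,0,0,0,-58],[197,-403,0,0,0,-60],[197,-403,0,0,0,-60]]]' 1; python3 -m pendant '[[[22,-45,0,0,0,-6],[44,-90,0,0,0,-12],[66,-135,0,0,0,-18],[90,-184,0,0,0,-25],[115,-235,0,0,0,-32],[140,-287,0,0,0,-39],[165,-338,0,0,0,-46],[188,-385,0,0,0,-52],[196,-402,0,0,0,-54.4],[196,-402,0,0,0,-54.4]]]'
python3 - <<'E'
from h import *
o=get_obs(); print(o['clock'],o['tool_pos'],o['orientation'],o['opening'],o['joint_pos'])
s=snap('wrist','w1'); print(np.array(s['tool_from_camera']).round(3))
E
```

```text
clock: 1.35
tool_pos: [0.4311, 0.2288, 0.2264]
orientation: [-180.0, -0.0, -170.4]
force: [-0.1, 0.3, 0.4]
opening: 0.0008
clock: 2.6
tool_pos: [0.6271, -0.172, 0.2255]
orientation: [-179.9, -0.1, 135.3]
force: [-0.3, -0.1, -0.0]
opening: 0.0003
2.6 [ 0.62707921 -0.17196898  0.22546834] [-1.79945954e+02 -7.00539458e-02  1.35298322e+02] 0.0003067372136383373 [ 1.81188460e+00  1.83288999e+01 -2.69561084e+00 -1.45968276e-02
 -6.90629124e+01 -4.65083028e+01]
[[ 1.     0.001 -0.001  0.   ]
 [-0.001  0.964  0.267 -0.072]
 [ 0.001 -0.267  0.964 -0.158]
 [ 0.     0.     0.     1.   ]]
```

View pics/w1.png

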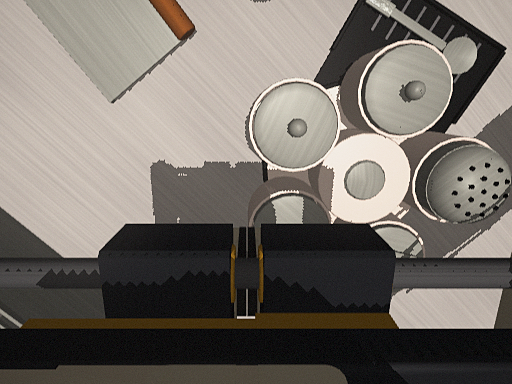

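The wrist view shows the knob pot at (295,125), the spoon pot at (290,205) and the hub at (365,180), with the notch under the fingers. I'll check the finger geometry from depth before going down.

Run:
```python
import numpy as np
from h import cloud
s=dict(np.load('pics/w1.npz')); s['pose']=s['tool_from_camera']; w=cloud(s)*1000; print(s['fx'])
for v in (228,240,260,280,300,310,318,325,340):
    print(v,[ (u,*w[v,u].round(0)) for u in (60,105,150,225,236,247,262,330,390)])
# points in tool frame with z>-70 near the axis
m=(np.abs(w[...,0])<110)&(np.abs(w[...,1])<60)&(w[...,2]<20)
p=w[m]
for z in range(-110,20,10):
    q=p[(p[:,2]>=z)&(p[:,2]<z+10)]
    if len(q): print(z,len(q),np.percentile(q,[1,99],axis=0)[:,:2].round(0).tolist())
# world: pot heights / hub
import cv2
```

```text
329.42259085223606
228 [(60, np.float64(-233.0), np.float64(82.0), np.float64(226.0)), (105, np.float64(-176.0), np.float64(81.0), np.float64(224.0)), (150, np.float64(-26.0), np.float64(-38.0), np.float64(-74.0)), (225, np.float64(-6.0), np.float64(-38.0), np.float64(-74.0)), (236, np.float64(-5.0), np.float64(-11.0), np.float64(-6.0)), (247, np.float64(0.0), np.float64(81.0), np.float64(226.0)), (262, np.float64(4.0), np.float64(-38.0), np.float64(-75.0)), (330, np.float64(23.0), np.float64(-38.0), np.float64(-74.0)), (390, np.float64(139.0), np.float64(48.0), np.float64(141.0))]
240 [(60, np.float64(-235.0), np.float64(98.0), np.float64(225.0)), (105, np.float64(-178.0), np.float64(97.0), np.float64(225.0)), (150, np.float64(-24.0), np.float64(-39.0), np.float64(-83.0)), (225, np.float64(-5.0), np.float64(-38.0), np.float64(-82.0)), (236, np.float64(-5.0), np.float64(-10.0), np.float64(-19.0)), (247, np.float64(0.0), np.float64(98.0), np.float64(226.0)), (262, np.float64(4.0), np.float64(-37.0), np.float64(-80.0)), (330, np.float64(21.0), np.float64(-38.0), np.float64(-82.0)), (39
[... 3790 characters left out ...]
), np.float64(-102.0)), (247, np.float64(0.0), np.float64(-25.0), np.float64(-102.0)), (262, np.float64(3.0), np.float64(-25.0), np.float64(-102.0)), (330, np.float64(17.0), np.float64(-25.0), np.float64(-102.0)), (390, np.float64(29.0), np.float64(-24.0), np.float64(-101.0))]
-110 21765 [[-47.0, -26.0], [51.0, -21.0]]
-100 10338 [[-50.0, -38.0], [51.0, -22.0]]
-90 23894 [[-61.0, -39.0], [65.0, -21.0]]
-80 3902 [[-61.0, -39.0], [81.0, -6.0]]
-70 439 [[-4.0, -27.0], [82.0, -1.0]]
-60 44 [[-4.0, -6.0], [4.0, 7.0]]
-50 542 [[-4.0, -2.0], [4.0, 10.0]]
-40 87 [[-4.0, -11.0], [4.0, -9.0]]
-30 176 [[-6.0, -10.0], [6.0, -8.0]]
-20 285 [[-6.0, -11.0], [6.0, -3.0]]
-10 149 [[-7.0, -11.0], [7.0, -9.0]]
```

The closed tip is slim, about 14 × 20 mm, and the body sits at least 66 mm above it. That allows r = 104 mm at a TCP height of about 67 mm.

```bash
python3 -m pendant '[[[-7,7,-30,0,0,0],[-7,7,-70,0,0,0],[-7,7,-105,0,0,0],[-7,7,-130,0,0,0],[-7,7,-145,0,0,0],[-7,7,-152,0,0,0],[-7,7,-158,0,0,0],[-7,7,-158,0,0,0]]]'
python3 - <<'E'
from h import *
o=get_obs(); p=np.array(o['tool_pos'])*1000; c=np.array([546,-92]); d=p[:2]-c
a0=np.degrees(np.arctan2(d[1],d[0])); r=np.hypot(*d); print(o['clock'],p,a0%360,r,o['force'])
for k in [2,4,6,9,12,15,19,23,27,31,35,39,43,47,51,54,57,60,63,66]:
    t=np.radians(a0+k); print(k,(r*np.array([np.cos(t),np.sin(t)])-d).round(1))
E
```

```text
clock: 3.65
tool_pos: [0.62, -0.1648, 0.0689]
orientation: [180.0, 0.0, 135.3]
force: [-0.1, -0.4, -0.2]
opening: 0.0005
3.65 [ 620.01843177 -164.75577045   68.86562325] 315.492888931772 103.78887404814407 [-0.05299756 -0.3957649  -0.17967883]
2 [2.5 2.6]
4 [4.9 5.3]
6 [7.2 8.1]
9 [10.5 12.5]
12 [13.5 17. ]
15 [16.3 21.6]
19 [19.7 28.1]
23 [22.5 34.7]
27 [25.  41.5]
31 [26.9 48.5]
35 [28.3 55.6]
39 [29.3 62.8]
43 [29.7 70. ]
47 [29.7 77.3]
51 [29.1 84.5]
54 [28.3 89.9]
57 [27.3 95.2]
60 [ 26.  100.5]
63 [ 24.4 105.7]
66 [ 22.6 110.8]
```

Nothing was touched on the way down. Pushing along the arc now, starting with 31°.

```bash
python3 -m pendant '[[[2.5,2.6,0,0,0,2],[4.9,5.3,0,0,0,4],[7.2,8.1,0,0,0,6],[10.5,12.5,0,0,0,9],[13.5,17,0,0,0,12],[16.3,21.6,0,0,0,15],[19.7,28.1,0,0,0,19],[22.5,34.7,0,0,0,23],[25,41.5,0,0,0,27],[26.9,48.5,0,0,0,31]]]'
cat > m.py <<'E'
from h import *
import sys
s=snap('top',sys.argv[1]); w=cloud(s); c=np.array([546,-92])
d=np.hypot(w[...,0]-.546,w[...,1]+.092)
m=(w[...,2]>0.108)&(w[...,2]<0.126)&(d<0.14)&(d>.04)
n,l,st,ce=cv2.connectedComponentsWithStats(m.astype(np.uint8))
i=1+np.argmax(st[1:,4]); q=w[l==i]; e,r=cv2.minEnclosingCircle((q[:,:2]*1000).astype(np.float32))
v=np.array(e)-c; print('shaker',np.round(e),r,st[i,4],'ang',np.degrees(np.arctan2(v[1],v[0]))%360, np.hypot(*v))
o=get_obs(); print(o['clock'],o['tool_pos'],o['force'])
cv2.imwrite(f'pics/{sys.argv[1]}c.png',cv2.convertScaleAbs(cv2.resize(s['pixels'][140:270,235:365],None,fx=4,fy=4,interpolation=cv2.INTER_CUBIC)[:,:,::-1],alpha=1.5))
E
python3 m.py t2
```

```text
clock: 4.9
tool_pos: [0.6475, -0.1161, 0.0689]
orientation: [180.0, 0.1, 166.5]
force: [0.5, -1.0, 1.2]
opening: 0.0006
shaker [462. -72.] 32.1555061340332 243 ang 166.7199329014246 86.40276417677573
4.95 [ 0.64769965 -0.11533967  0.06889076] [0.02479441 0.03481756 0.92236424]
```

View pics/t2c.png

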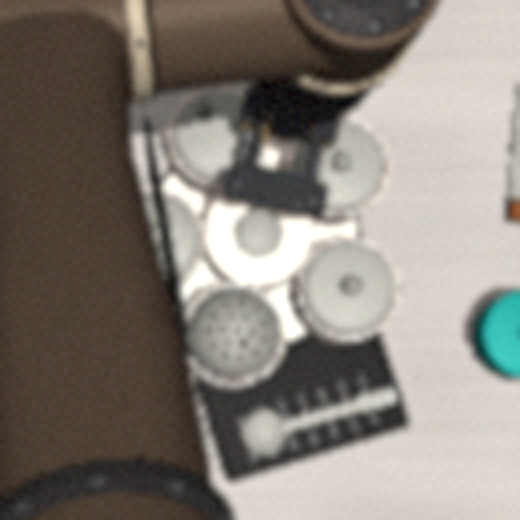

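The shaker, at (235,330) in the crop, has turned to roughly 163–167°. I'll continue 26° along the arc.

```bash
python3 -m pendant '[[[1.4,7.1,0,0,0,4],[2.4,14.3,0,0,0,8],[2.8,21.5,0,0,0,12],[2.8,28.8,0,0,0,16],[2.2,36,0,0,0,20],[1.4,41.4,0,0,0,23],[0.4,46.7,0,0,0,26],[0.4,46.7,0,0,0,26]]]'
python3 m.py t3
```

```text
clock: 5.95
tool_pos: [0.6473, -0.0692, 0.0686]
orientation: [180.0, 0.0, -167.7]
force: [0.3, -0.3, 0.3]
opening: 0.0005
shaker [ 461. -112.] 31.632173538208008 243 ang 193.3295872947079 87.82298723978803
6.0 [ 0.64729342 -0.06943494  0.06858978] [ 0.39289898 -0.19713941 -1.14735515]
```

View pics/t3c.png

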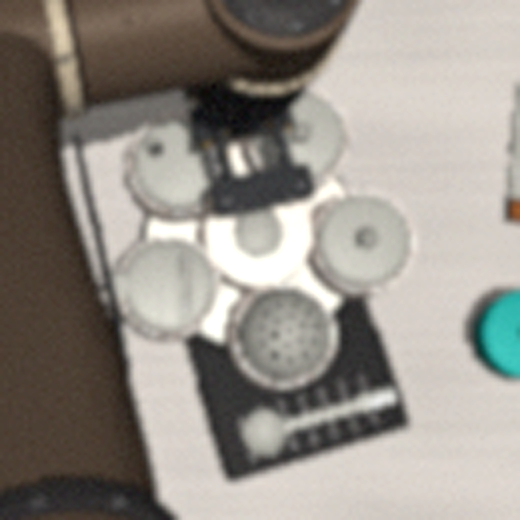

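The shaker faces nearly front, at 193° against a target of 196.8°. I'll nudge it 5° more, back off 4°, then rise clear.

```bash
python3 -m pendant '[[[-1,3.5,0,0,0,2],[-1.8,7,0,0,0,4],[-2.3,8.8,0,0,0,5],[-2.3,8.8,0,0,0,5],[-0.8,3.5,0,0,0,2],[0,0,0,0,0,0],[0,0,0,0,0,0]]]'
python3 -m pendant '[[[0,0,15,0,0,0],[0,0,45,0,0,0],[0,0,85,0,0,0],[0,0,120,0,0,0],[20,30,140,0,0,0],[40,80,150,0,0,0],[40,130,150,0,0,0],[40,180,150,0,0,0],[40,230,150,0,0,0],[40,250,150,0,0,0]]]'
python3 -m pendant '[[[-15,45,0,0,0,0],[-30,90,0,0,0,0],[-45,135,0,0,0,0],[-60,180,0,0,0,0],[-75,225,0,0,0,0],[-80,240,0,0,0,0],[-80,240,0,0,0,0]]]'
python3 m.py t4
python3 - <<'E'
from h import *
s=dict(np.load('pics/t4.npz')); w=cloud(s); im=s['pixels']
d=np.hypot(w[...,0]-.546,w[...,1]+.092)
m=(w[...,2]>0.086)&(w[...,2]<.13)&(d<0.14)
n,l,st,ce=cv2.connectedComponentsWithStats(m.astype(np.uint8))
E=[]
for i in range(1,n):
    if st[i,4]>20:
        q=w[l==i]; e,_=cv2.minEnclosingCircle((q[:,:2]*1000).astype(np.float32)); E.append(e); print(st[i,4],np.round(e,1),round(_,1),q[:,2].max().round(3))
E=np.array(E);c=E.mean(0);v=E-c;a=np.degrees(np.arctan2(v[:,1],v[:,0]))%360;print(c,a,a%72)
E
```

```text
clock: 6.88
tool_pos: [0.6472, -0.0699, 0.0685]
orientation: [-180.0, -0.0, -167.7]
force: [-0.3, 0.3, 0.1]
opening: 0.0008
clock: 8.12
tool_pos: [0.687, 0.1831, 0.2196]
orientation: [180.0, 0.1, -167.5]
force: [0.7, -0.5, -0.1]
opening: 0.0005
clock: 9.0
tool_pos: [0.6069, 0.4209, 0.2189]
orientation: [-180.0, 0.0, -167.6]
force: [0.2, 0.3, -0.2]
opening: 0.0005
shaker [ 460. -112.] 31.388586044311523 243 ang 193.04194475548655 88.51210165843013
9.05 [0.60729158 0.41991956 0.21892352] [-0.21120603 -0.36683047  0.50585741]
172 [ 625.5 -126. ] 37.4 0.106
194 [600.1 -29.6] 37.4 0.107
148 [ 537. -180.] 35.4 0.106
27 [ 539.5 -154.6] 13.0 0.093
174 [500.7 -19.2] 37.0 0.095
414 [ 461.7 -112.3] 36.9 0.123
[ 544.09614054 -103.60156123] [344.62595204  52.92067266 264.72152181 264.90587472 117.20088914
 186.01395435] [56.62595204 52.92067266 48.72152181 48.90587472 45.20088914 42.01395435]
```

View pics/t4c.png

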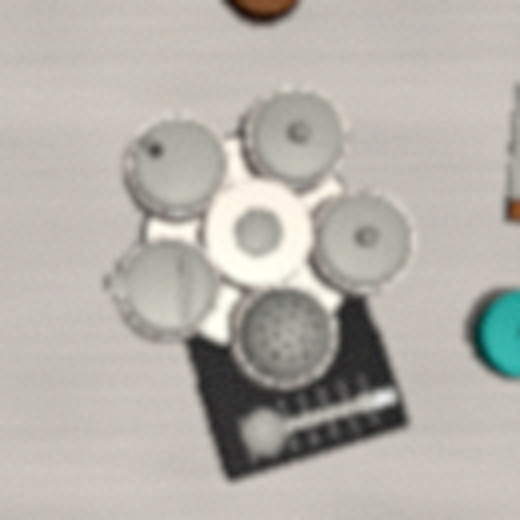

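The last view shows the shaker over the ledge, about 5 mm from the front spot, with all pots in their wells, the spoon unmoved and the hand clear. Handing in.

```bash
python3 -c "
from plant import *
print(close_job())"
```

```text
the job is handed in; nothing more can be done
None
```

I turned the carousel about 58° counterclockwise with the closed fingertips in one rim notch. I then backed out, lifted the hand clear and handed the job in; no verdict is reported.

**Shaker position:** in the last top view its centre is at about (462, -112) mm. The front spot estimated from the ledge is (463, -117) mm, so it is about 5 mm (under 4°) off, inside the 18 mm limit.

**Other things:** the pots look upright in their wells and the spoon looks unmoved in that last picture. I did not measure the spoon, tub, bowl or scraper again afterwards. The wrist force stayed around 1 N whenever I read it.

**What disagreed:**
- **Turn angle:** the camera showed the carousel about 5° further round than the hand's motion predicted after each main push. It may have run slightly ahead of the finger.
- **Final nudge:** my last 5° nudge did not move the carousel (193.3° before, 193.0° after). I left it there because it was well inside the limit.

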